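# Sweep the nuts off the counting tray into the bin

## Task

Sweep all three loose hex nuts along the counting tray with your fingertips and out over the open end of its spout, so that they drop into the bin below. Only push the nuts, never pick one up, and leave the two bolts standing on the tray as they are, without knocking or shifting them. Leave the bin, the jar and the screwdriver where they are too.

Things in the scene. Friction and masses are not known exactly. Their poses are not given: they have to be found in the camera images.
- tray: counting tray of grey-painted sheet steel, fixed to the bench. Its own x axis points along the tray towards the spout, y across it, z up; origin on the bench (z = 0) under the middle of the pan. It stands on two cross plates; the space under the spout is open for the bin.
- tray_deck (a point): point on the tray's flat, level deck above its origin, 62 mm above the bench; axes as the tray's. The pan reaches from x = -175 to +70 mm and y = -130 to +130 mm (inner faces of the rim); from x = +70 to +145 mm the sides close in straight, as a funnel, from 130 to 40 mm either side of the middle. A rim 3 mm thick stands 14 mm above the deck along back, sides, funnel and spout.
- tray_lip (a point): middle of the spout's open lip, at deck level, 185 mm along the tray's x from its origin; axes as the tray's. The spout is straight, 80 mm wide inside, from x = +145 to +185 mm. The lip has no rim: parts pushed past it drop off into the bin.
- bin: open-topped grey plastic stacking bin standing loose on the bench under the spout, 110 mm (its x, along the spout) by 130 mm (its y) by 50 mm high, walls and floor 3 mm, about 160 g. Its rear part reaches under the spout; the lip overhangs the bin about 20 to 45 mm inside the bin's rear wall. Origin: centre of its underside, on the bench.
- nut_1: one of the three identical M16 hex nuts of dark, blackened steel: 24 mm across flats, 28 mm across corners, 13 mm thick, about 33 g, 14 mm bore. At the start it lies flat on the tray's deck. Origin: centre of its underside (as it first lies).
- nut_2: one of the three identical M16 hex nuts of dark, blackened steel: 24 mm across flats, 28 mm across corners, 13 mm thick, about 33 g, 14 mm bore. At the start it lies flat on the tray's deck. Origin: centre of its underside (as it first lies).
- nut_3: one of the three identical M16 hex nuts of dark, blackened steel: 24 mm across flats, 28 mm across corners, 13 mm thick, about 33 g, 14 mm bore. At the start it lies flat on the tray's deck. Origin: centre of its underside (as it first lies).
- bolt_1: one of two identical M16 x 40 hex bolts of the same dark steel, standing on its head on the tray's deck, thread up: head 24 mm across flats, 28 mm across corners and 10 mm thick, shank 16 mm thick, 50 mm tall in all, about 110 g, easily tipped. It is to be left standing. Origin: centre of the head's underside.
- bolt_2: one of two identical M16 x 40 hex bolts of the same dark steel, standing on its head on the tray's deck, thread up: head 24 mm across flats, 28 mm across corners and 10 mm thick, shank 16 mm thick, 50 mm tall in all, about 110 g, easily tipped. It is to be left standing. Origin: centre of the head's underside.
- jar: closed glass storage jar with a metal lid, 80 mm across, 95 mm tall, standing on the bench beyond the tray's back end. Bystander. Origin: centre of its underside.
- screwdriver: screwdriver with a yellow handle, 200 mm long, 26 mm thick, lying on the bench beyond the bin. Bystander. Origin: under the middle of its length, at bench level; its x axis runs from handle to blade.
Things that resemble listed ones, but are neither listed nor needed, are in the scene too. Several things look just like the bin: the one meant starts farthest to the robot's left.

How it is judged:
By the outcome, as a careful person would: the job done as asked, in the order asked, and still so for the second after the job is handed in, with the robot touching nothing.
It also fails if it takes over 64 s, if anything falls off the work surface, if the arm or the gripper's body presses on something with over 40 N, if the wrist force passes 120 N, or if a joint passes its speed limit or range.

## Robot

A 7-joint arm with a two-finger parallel gripper is mounted at the origin on the work surface. World frame = base frame: x ahead of the robot, y to its left, z up, the work surface at z = 0. Lengths are in m, angles in rad, forces in N, time in s.
With the tool pointing down it reaches from about 0.35 to 0.9 m from the base axis. Payload 8.1 kg.
Tool frame: the origin (TCP) lies at the very end of the fingers, on their centre line; the grasp point (between the pads) lies grip_point_offset behind it (grip_point_offset is the distance from the TCP to the grasp point, in m); z points along the fingers, y is the direction in which the jaws open and shut (so a half turn about z gives the same grasp; the last joint's range is limited). The gripper opens to 92 mm and grips with 3 to 60 N. Pads are 19 mm wide; open, the fingers measure 130 mm over their backs; the gripper's body (75 mm by 190 mm) begins 47 mm behind the grasp point.
Start: joints at [-0.103, 0.434, 0.025, 1.573, -0.012, 1.134, -0.075], TCP at [0.625, -0, 0.227] pointing down, gripper open.
Joint ranges: [-2.62, 2.62], [-0.44, 2.09], [-1.27, 1.32], [0.08, 2.57], [-1.32, 4.46], [0.12, 2], [-2.74, 2.74]. Speed limits (rad/s): [2.22, 2.22, 3.01, 3.01, 3.14, 3.14, 3.14].

## Interface

Orientations are given as a rotation vector (axis times angle).
In Python, from cell import * gives the robot as it stands.
- The arm moves only by the tool drive_tool, never from a script. Its argument "increments" is a list of rows, each an object of numbers: "grip": the gripper's target within -1 to 1 (shut at 1, half-way at 0, fully open at -1); "tx", "ty", "tz": the shift along the world's x, y, z normalised to -1 to 1, where 1 is 400 mm; "turn": the turn about the world's z normalised to -1 to 1, where 1 is 60 degrees. In form: [{"grip": .., "tx": .., "ty": .., "tz": .., "turn": ..}, ...]. A call has 1 to 20 rows; each row is the pose to reach, as a shift and turn from the pose measured when the call began; what a row does not reach only later rows make up. A row lasts 1/10 s, in which the tool goes at most 50 mm and 8.59 degrees, less where a joint would pass 70% of its speed; a pose out of reach is approached as far as the arm can. A call with a number of a shift or a turn outside -1 to 1 is refused whole. A call with a gripper value outside its range is refused whole. The fingers move at their own pace and stop on an object; "newtons" is the grip in N (left out, the last holds). Time passes only in rows, so rows that repeat a pose let the fingers close. It gives the time, the measured TCP pose, the force and the opening at its end, in the units of the state.
- observe(): the state, without advancing time (a new reading comes with each control period).
- get_image(name): name is "scene" or "side" or "wrist"; returns the picture (420x560x3 uint8, red, green, blue); there is no depth.
- camera_info(name): a dict with "fx", "fy", "cx", "cy" (pixels), "eye" and "rotation" of the camera in the world; the wrist camera has in their place "hand_eye" (4x4, takes a point from camera to tool coordinates, whose origin is the TCP and whose axes are the flange's). Camera axes: x right, y down, z forward; pixel columns grow to the right and rows downward; lengths in m; the calibration is good to about 2 mm. A picture is of the moment at which its call begins: read the wrist's pose just before it. camera_info takes no time and is no camera call.
- sign_off(): hands the job in, once; it reports no verdict.
The state is a dict: "clock": time; "joints": joint angles; "dq": joint speeds; "joint_efforts": joint torques, N m; "position": TCP position; "ee_rot": TCP orientation; "force": force on the tool from outside, world axes, zero at the start; "ft_torque": the same for the moment, N m; "width": opening from 0.0 (shut) to 1.0 (fully open).
Only numpy, scipy, OpenCV 4.12 (cv2) and the standard library are available. Lean on these libraries where they do the work, as an engineer would, in place of code of your own. Each camera call takes 0.05 s, during which the arm holds its last target. There are 200 camera calls.

## Working session

There is one attempt and no reset: what is moved stays moved. The work goes in short steps, Python scripts to look and compute and a tool call to move; the robot and the scene stay as the last step left them, time stands still between calls to the robot, and variables do not carry over. Pictures are saved under pics/ and viewed, about 8 in all and at most 12, crops included, and the job is handed in when it is done.

Besides the shell and the picture viewer there is one more tool, called after "Emit:" in YAML: its name, and indented under it one key for each argument. drive_tool: Moves the arm, as the interface text tells. Its arguments: {"type":"object","properties":{"increments":{"type":"array","items":{"type":"object","properties":{"grip":{"type":"number"},"tx":{"type":"number"},"ty":{"type":"number"},"tz":{"type":"number"},"turn":{"type":"number"}}}},"newtons":{"type":"number"}},"required":["increments"]}

```bash
mkdir -p pics
python3 - <<'E'
from cell import *
import cv2
o=observe();print(o)
for n in("scene","side","wrist"):
    cv2.imwrite(f"pics/{n}0.png",get_image(n)[...,::-1]);print(n,camera_info(n))
a=[cv2.imread(f"pics/{n}0.png") for n in("scene","side","wrist")]
E
```

```text
{'clock': 0.0, 'joints': array([-0.10258713,  0.43524023,  0.02494699,  1.57410737, -0.0115902 ,
        1.13402615, -0.07510374]), 'dq': array([-1.42783954e-03, -4.75037215e-04,  8.50276890e-05, -4.32880930e-04,
        1.06154251e-03, -6.23025599e-04, -1.19933473e-03]), 'joint_efforts': array([ 3.89017032e-04, -6.67853522e+01,  9.84863900e-01, -3.14464223e+01,
       -6.05165795e-02,  4.27553023e-02,  1.12382318e-04]), 'position': array([ 6.24469656e-01, -5.50577061e-05,  2.25930004e-01]), 'ee_rot': array([-2.22076443e+00, -2.22063384e+00,  1.97185421e-03]), 'force': array([-0.31961867,  0.78232471,  0.08715267]), 'ft_torque': array([ 0.05342524, -0.01243361,  0.03067922]), 'width': 1.0028695752738608}
scene {'fx': 490.95599316402775, 'fy': 490.95599316402775, 'cx': 277.1450957685524, 'cy': 211.64568948815176, 'eye': array([ 1.63913607, -0.34644499,  1.12042575]), 'rotation': array([-1.91774137, -1.4332686 ,  0.62356614])}
side {'fx': 506.1777451991822, 'fy': 506.1777451991822, 'cx': 285.2191896728149, 'cy': 202.85681759898486, 'eye': array([0.17957103, 0.72412008, 0.98620783]), 'rotation': array([-0.65864644,  2.73870502, -1.01685092])}
wrist {'fx': 364.09501850275893, 'fy': 364.09501850275893, 'cx': 274.8083919023986, 'cy': 204.53023757373765, 'hand_eye': array([[-1.03055324e-03, -9.59508861e-01, -2.81676557e-01,
         7.56018193e-02],
       [ 9.99998030e-01, -1.46661594e-03,  1.33727773e-03,
         3.15616223e-04],
       [-1.69624116e-03, -2.81674624e-01,  9.59508483e-01,
        -1.57885432e-01],
       [ 0.00000000e+00,  0.00000000e+00,  0.00000000e+00,
         1.00000000e+00]])}
```

View pics/scene0.png

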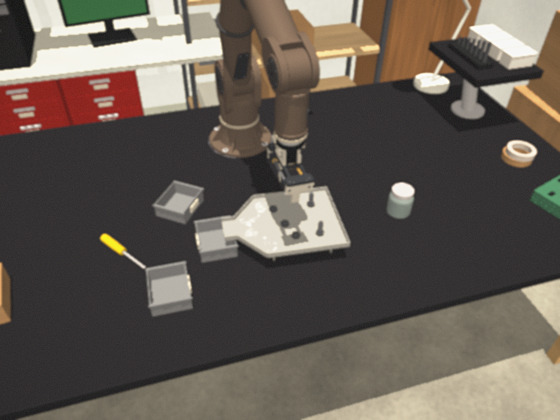

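View pics/wrist0.png

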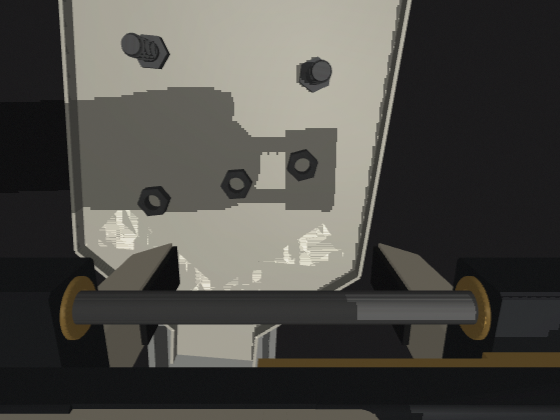

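The tray's spout points to −y, towards the robot's right. In the wrist view the nuts are at about (154,201), (237,183) and (303,165), and the bolt heads at (152,50) and (313,78). The scene view has three bins: (215,238) under the spout, (179,201) and (169,287). In that view image right is +y, so the one under the spout is the leftmost from the robot. I'll measure this.

```bash
cat > h.py <<'E'
import numpy as np,cv2
from scipy.spatial.transform import Rotation as R
from cell import *
def cam(n,o=None):
    c=camera_info(n)
    if n=="wrist":
        H=np.array(c["hand_eye"]);Rt=R.from_rotvec(o["ee_rot"]).as_matrix()
        return c,o["position"]+Rt@H[:3,3],Rt@H[:3,:3]
    r=np.array(c["rotation"]); return c,np.array(c["eye"]),R.from_rotvec(r).as_matrix()
def ray(C,uv,z):
    c,e,M=C; d=M@np.array([(uv[0]-c["cx"])/c["fx"],(uv[1]-c["cy"])/c["fy"],1]); return e+d*(z-e[2])/d[2]
def pix(C,p):
    c,e,M=C; q=M.T@(np.asarray(p)-e); return np.array([c["fx"]*q[0]/q[2]+c["cx"],c["fy"]*q[1]/q[2]+c["cy"]])
def darkblobs(img,lo=150,hi=3000,roi=None):
    # dark steel parts: much darker than deck or shadow
    m=(img.max(2)<75).astype(np.uint8)
    n,l,s,c=cv2.connectedComponentsWithStats(m)
    out=[]
    for i in range(1,n):
        if lo<s[i,4]<hi:
            cnt=cv2.findContours((l==i).astype(np.uint8),0,2)[0][0]
            out.append((cv2.minEnclosingCircle(cnt),s[i]))
    return out
E
python3 - <<'E'
from h import *
import cell
print([k for k in dir(cell) if 'grip' in k.lower()], getattr(cell,'grip_point_offset',None))
o=observe();W=cam("wrist",o);im=cv2.imread("pics/wrist0.png")
for (c,r),s in darkblobs(im):
    if c[1]<240 and 65<c[0]<400: print(np.round(c,1),round(r,1),s,"z.075",np.round(ray(W,c,.075),4),"z.072",np.round(ray(W,c,.072),4))
for n,uv in dict(L0=(62,5),L1=(78,250),R0=(408,5),R1=(360,280),lipL=(174,357),lipR=(254,360),spL=(150,345)).items(): print(n,np.round(ray(W,uv,.076),4),np.round(ray(W,uv,.062),4))
S=cam("scene")
for uv in((215,238),(179,201),(169,287),(400,205),(125,250)):print(uv,np.round(ray(S,uv,.04),3))
a=cv2.imread("pics/scene0.png")[170:320,90:360];cv2.imwrite("pics/crop1.png",cv2.resize(a,(800,444),interpolation=cv2.INTER_CUBIC))
E
```

```text
['grip_point_offset'] 0.0188
[145.1  49.6] 24.3 [123  33  47  36 763] z.075 [0.5234 0.1119 0.075 ] z.072 [0.5224 0.1123 0.072 ]
[314.5  74. ] 17.4 [299  59  32  33 416] z.075 [0.6571 0.0937 0.075 ] z.072 [0.6574 0.0939 0.072 ]
[301.5 165. ] 16.6 [286 149  32  33 596] z.075 [0.6481 0.0201 0.075 ] z.072 [0.6483 0.0196 0.072 ]
[236.  183.5] 16.2 [220 169  33  30 593] z.075 [0.5915 0.0039 0.075 ] z.072 [0.5911 0.0032 0.072 ]
[153.5 200.5] 16.9 [137 186  34  30 669] z.075 [ 0.5183 -0.0113  0.075 ] z.072 [ 0.5172 -0.0122  0.072 ]
L0 [0.4638 0.1432 0.076 ] [0.4565 0.1463 0.062 ]
L1 [ 0.4451 -0.058   0.076 ] [ 0.4369 -0.0641  0.062 ]
R0 [0.7265 0.143  0.076 ] [0.7311 0.1461 0.062 ]
R1 [ 0.7051 -0.0888  0.076 ] [ 0.7088 -0.0963  0.062 ]
lipL [ 0.5237 -0.1745  0.076 ] [ 0.5191 -0.1858  0.062 ]
lipR [ 0.6041 -0.1782  0.076 ] [ 0.6031 -0.1897  0.062 ]
spL [ 0.501  -0.1602  0.076 ] [ 0.4953 -0.171   0.062 ]
(215, 238) [ 0.564 -0.213  0.04 ]
(179, 201) [ 0.36  -0.294  0.04 ]
(169, 287) [ 0.718 -0.374  0.04 ]
(400, 205) [0.584 0.409 0.04 ]
(125, 250) [ 0.539 -0.482  0.04 ]
```

View pics/crop1.png

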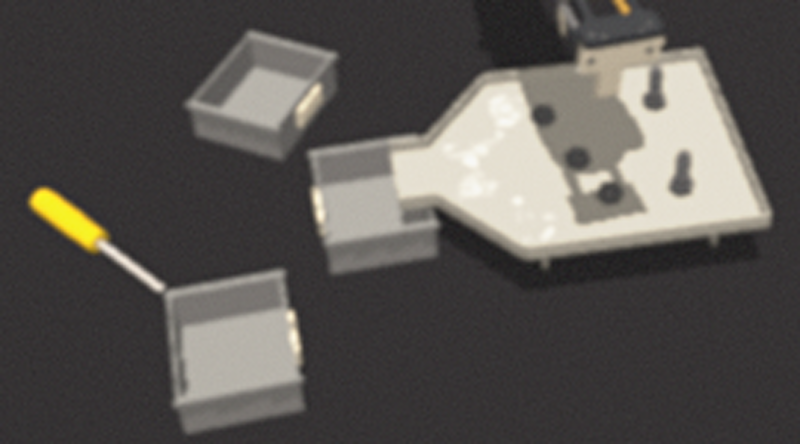

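View pics/side0.png

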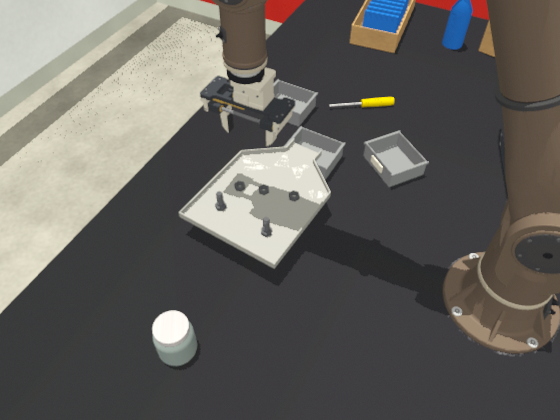

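The crop confirms the bin under the spout, centred near (0.56,−0.21). The others are at y −0.29 and −0.37, so this one is the farthest left. The screwdriver and jar are well clear.

The tray axis is rotated 5.3° from −y, its origin is about (0.578,−0.004), and the measured rim widths agree with the sizes given. I'll use the fingertips about 14 mm apart as a cradle and push the middle nut first.

```bash
cat >> h.py <<'E'
O=np.array([.578,-.004]);U=np.array([-.0924,-.9957]);V=np.array([.9957,-.0924])
def to_tray(p): d=np.asarray(p)[:2]-O; return np.array([d@U,d@V])*1000
def to_world(t): return O+(t[0]*U+t[1]*V)/1000
def plan(pts,o):
    "pts: tray x,y mm, z m, heading deg in tray -> normalised row numbers"
    tx=R.from_rotvec(o["ee_rot"]).as_matrix()[:,0]; th=np.arctan2(tx[1],tx[0])
    for x,y,z,h in pts:
        w=to_world((x,y))-o["position"][:2]; want=np.arctan2(-U[1],-U[0])+np.radians(h)
        dt=np.degrees((want-th+np.pi)%(2*np.pi)-np.pi)
        print((x,y,z,h),np.round([w[0]/.4,w[1]/.4,(z-o["position"][2])/.4,dt/60],4))
E
python3 - <<'E'
from h import *
o=observe()
for p in((.6481,.0201),(.5915,.0039),(.5183,-.0113),(.530,.111),(.657,.094),(.561,-.188)):print(to_tray(p).round(1))
plan([(-44,15,.15,-3.8),(-44,15,.067,-3.8),(165,1.3,.067,-3.8)],o)
E
```

```text
[-30.5  67.6]
[-9.1 12.7]
[ 12.8 -58.8]
[-110.1  -58.4]
[-104.9   69.6]
[1.848e+02 1.000e-01]
(-44, 15, 0.15, -3.8) [-0.0691  0.0961 -0.1903 -0.1517]
(-44, 15, 0.067, -3.8) [-0.0691  0.0961 -0.3978 -0.1517]
(165, 1.3, 0.067, -3.8) [-0.1515 -0.421  -0.3978 -0.1517]
```

Emit:
drive_tool:
  increments:
    - {"grip":0.7,"tx":-0.03,"ty":0.05,"tz":0,"turn":-0.08}
    - {"grip":0.7,"tx":-0.069,"ty":0.096,"tz":-0.08,"turn":-0.152}
    - {"grip":0.7,"tx":-0.069,"ty":0.096,"tz":-0.15,"turn":-0.152}
    - {"grip":0.7,"tx":-0.069,"ty":0.096,"tz":-0.19,"turn":-0.152}
    - {"grip":0.7,"tx":-0.069,"ty":0.096,"tz":-0.19,"turn":-0.152}
    - {"grip":0.7,"tx":-0.069,"ty":0.096,"tz":-0.19,"turn":-0.152}
    - {"grip":0.7,"tx":-0.069,"ty":0.096,"tz":-0.19,"turn":-0.152}
    - {"grip":0.7,"tx":-0.069,"ty":0.096,"tz":-0.19,"turn":-0.152}

```text
clock: 0.95
position: [0.5978, 0.0383, 0.1512]
ee_rot: [2.391, 2.037, 0.001]
force: [0.4, -0.9, 0.6]
width: 0.353
```

Run:
```python
from h import *
o=observe();im=get_image("wrist")[...,::-1].copy();cv2.imwrite("pics/w1.png",im)
print(o["clock"],o["position"],o["width"],to_tray(o["position"]),o["force"])
W=cam("wrist",o);S=cam("side")
for (c,r),s in darkblobs(im): print(np.round(c,1),round(r,1),s,to_tray(ray(W,c,.075)).round(1))
plan([(-44,15,.067,-3.8),(165,1.3,.067,-3.8)],o)
```

```text
0.95 [0.59778494 0.03825609 0.15124257] 0.3525253592794933 [-43.90251618  15.79539731] [ 0.40968692 -0.88727201  0.63134735]
[355.2 116.5] 25.4 [332  95  49  40 874] [-104.7   71.1]
[136.5 125. ] 31.9 [ 105  103   64   40 1852] [-108.9  -66.3]
[349.5 226. ] 21.0 [ 330  206   40   42 1054] [-32.1  66.8]
[271.9 259.5] 20.1 [254 240  37  40 940] [-11.   12.2]
(-44, 15, 0.067, -3.8) [-0.002   0.0004 -0.2106  0.0007]
(165, 1.3, 0.067, -3.8) [-0.0843 -0.5167 -0.2106  0.0007]
```

View pics/w1.png

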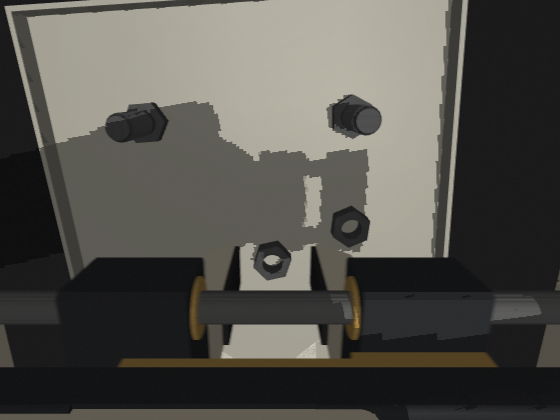

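The nut is at tray (−11,12) and the fingers are 33 mm behind it, in line. They are still closing. I'll lower and start the push.

Emit:
drive_tool:
  increments:
    - {"grip":0.7,"tx":0,"ty":0,"tz":-0.05,"turn":0}
    - {"grip":0.7,"tx":-0.002,"ty":0,"tz":-0.1,"turn":0}
    - {"grip":0.7,"tx":-0.002,"ty":0,"tz":-0.16,"turn":0}
    - {"grip":0.7,"tx":-0.002,"ty":0,"tz":-0.2,"turn":0}
    - {"grip":0.7,"tx":-0.002,"ty":0,"tz":-0.21,"turn":0}
    - {"grip":0.7,"tx":-0.002,"ty":0,"tz":-0.21,"turn":0}
    - {"grip":0.7,"tx":-0.005,"ty":-0.02,"tz":-0.21,"turn":0}
    - {"grip":0.7,"tx":-0.008,"ty":-0.04,"tz":-0.21,"turn":0}
    - {"grip":0.7,"tx":-0.011,"ty":-0.06,"tz":-0.21,"turn":0}
    - {"grip":0.7,"tx":-0.015,"ty":-0.08,"tz":-0.21,"turn":0}
    - {"grip":0.7,"tx":-0.018,"ty":-0.1,"tz":-0.21,"turn":0}
    - {"grip":0.7,"tx":-0.021,"ty":-0.12,"tz":-0.21,"turn":0}
    - {"grip":0.7,"tx":-0.024,"ty":-0.14,"tz":-0.21,"turn":0}
    - {"grip":0.7,"tx":-0.027,"ty":-0.16,"tz":-0.21,"turn":0}
    - {"grip":0.7,"tx":-0.031,"ty":-0.18,"tz":-0.21,"turn":0}
    - {"grip":0.7,"tx":-0.034,"ty":-0.2,"tz":-0.21,"turn":0}

```text
clock: 2.6
position: [0.5839, -0.0424, 0.0671]
ee_rot: [-2.391, -2.037, -0.001]
force: [0.0, 0.5, -0.5]
width: 0.153
```

Run:
```python
from h import *
o=observe();ims=[get_image(n)[...,::-1] for n in("wrist","side","scene")]
cv2.imwrite("pics/m2.png",np.vstack([np.hstack([cv2.resize(ims[1][60:300,150:400],(400,384)),cv2.resize(ims[2][170:290,180:360],(400,384))]),np.zeros((2,800,3),np.uint8)]))
print(o["clock"],o["position"],o["width"],to_tray(o["position"]),o["force"])
plan([(100,5.6,.067,-3.8),(185,0,.067,-3.8)],o)
```

```text
2.6 [ 0.58387435 -0.04236894  0.06706683] 0.15284467482995306 [37.66116811  9.3943758 ] [ 0.02885702  0.48209195 -0.47908458]
(100, 5.6, 0.067, -3.8) [-0.0238 -0.1543 -0.0002  0.0006]
(185, 0, 0.067, -3.8) [-5.740e-02 -3.646e-01 -2.000e-04  6.000e-04]
```

View pics/m2.png

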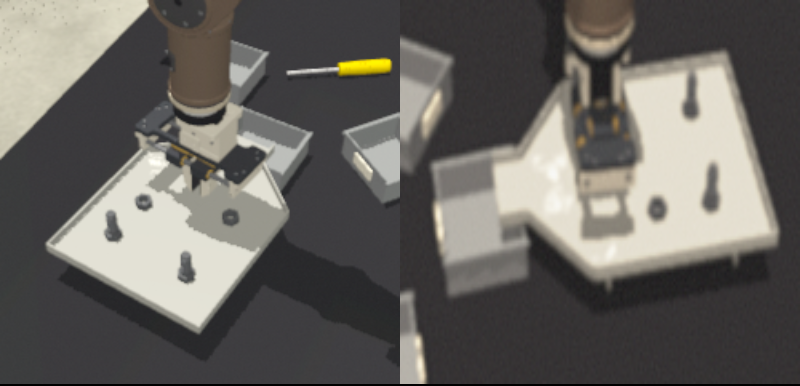

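Nut 2 is out of sight ahead of the fingers and is being pushed. The other two nuts and both bolts are untouched. I'll carry on over the lip.

Emit:
drive_tool:
  increments:
    - {"grip":0.7,"tx":-0.003,"ty":-0.02,"tz":0,"turn":0}
    - {"grip":0.7,"tx":-0.006,"ty":-0.04,"tz":0,"turn":0}
    - {"grip":0.7,"tx":-0.009,"ty":-0.06,"tz":0,"turn":0}
    - {"grip":0.7,"tx":-0.013,"ty":-0.08,"tz":0,"turn":0}
    - {"grip":0.7,"tx":-0.016,"ty":-0.1,"tz":0,"turn":0}
    - {"grip":0.7,"tx":-0.019,"ty":-0.12,"tz":0,"turn":0}
    - {"grip":0.7,"tx":-0.022,"ty":-0.14,"tz":0,"turn":0}
    - {"grip":0.7,"tx":-0.025,"ty":-0.16,"tz":0,"turn":0}
    - {"grip":0.7,"tx":-0.028,"ty":-0.18,"tz":0,"turn":0}
    - {"grip":0.7,"tx":-0.031,"ty":-0.2,"tz":0,"turn":0}
    - {"grip":0.7,"tx":-0.035,"ty":-0.22,"tz":0,"turn":0}
    - {"grip":0.7,"tx":-0.038,"ty":-0.24,"tz":0,"turn":0}
    - {"grip":0.7,"tx":-0.041,"ty":-0.26,"tz":0,"turn":0}
    - {"grip":0.7,"tx":-0.044,"ty":-0.28,"tz":0,"turn":0}
    - {"grip":0.7,"tx":-0.047,"ty":-0.3,"tz":0,"turn":0}
    - {"grip":0.7,"tx":-0.05,"ty":-0.32,"tz":0,"turn":0}
    - {"grip":0.7,"tx":-0.053,"ty":-0.34,"tz":0,"turn":0}
    - {"grip":0.7,"tx":-0.056,"ty":-0.36,"tz":0,"turn":0}
    - {"grip":0.7,"tx":-0.056,"ty":-0.36,"tz":0,"turn":0}
    - {"grip":0.7,"tx":-0.056,"ty":-0.36,"tz":0,"turn":0}

```text
clock: 4.75
position: [0.5615, -0.1866, 0.067]
ee_rot: [-2.393, -2.036, -0.001]
force: [0.3, -0.4, 0.3]
width: 0.15
```

Run:
```python
from h import *
o=observe();ims=[get_image(n)[...,::-1] for n in("wrist","side","scene")]
cv2.imwrite("pics/m3.png",np.hstack([cv2.resize(ims[0],(400,300)),cv2.resize(ims[2][190:280,160:295],(400,300))]))
print(o["clock"],o["position"],o["width"],to_tray(o["position"]),o["force"])
# nut 3: centre (12.8,-58.8); heading to (120,0)
h=np.degrees(np.arctan2(58.8,107.2));d=np.array([np.cos(np.radians(h)),np.sin(np.radians(h))]);c=np.array([12,-58.8])
s=c-36*d;e=c+d*(122-24);print(h,s,e)
plan([(100,-5,.15,0),(*s,.15,h),(*s,.067,h)],o)
```

```text
4.75 [ 0.56148274 -0.18657841  0.06704446] 0.1498942527990448 [183.31951637   0.42401374] [ 0.33233111 -0.36025265  0.32255182]
28.745097020137155 [-19.56364484 -76.11289474] [ 97.9232554 -11.6704532]
(100, -5, 0.15, 0) [0.0057 0.2087 0.2074 0.0654]
(np.float64(-19.56364483983133), np.float64(-76.11289474423583), 0.15, np.float64(28.745097020137155)) [-0.1437  0.5227  0.2074  0.5445]
(np.float64(-19.56364483983133), np.float64(-76.11289474423583), 0.067, np.float64(28.745097020137155)) [-1.437e-01  5.227e-01 -1.000e-04  5.445e-01]
```

View pics/m3.png

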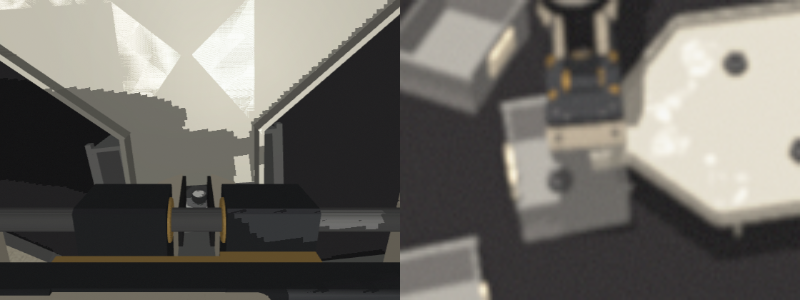

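Nut 2 is in the bin, at (560,180) in the right half, with no shift of the bin. Next is nut 3, behind and to the robot side.

Emit:
drive_tool:
  increments:
    - {"grip":0.7,"tx":0,"ty":0,"tz":0.1,"turn":0}
    - {"grip":0.7,"tx":0,"ty":0.05,"tz":0.2,"turn":0.05}
    - {"grip":0.7,"tx":-0.02,"ty":0.14,"tz":0.207,"turn":0.15}
    - {"grip":0.7,"tx":-0.05,"ty":0.24,"tz":0.207,"turn":0.27}
    - {"grip":0.7,"tx":-0.08,"ty":0.34,"tz":0.207,"turn":0.4}
    - {"grip":0.7,"tx":-0.11,"ty":0.43,"tz":0.207,"turn":0.5}
    - {"grip":0.7,"tx":-0.13,"ty":0.49,"tz":0.207,"turn":0.545}
    - {"grip":0.7,"tx":-0.144,"ty":0.523,"tz":0.207,"turn":0.545}
    - {"grip":0.7,"tx":-0.144,"ty":0.523,"tz":0.207,"turn":0.545}
    - {"grip":0.7,"tx":-0.144,"ty":0.523,"tz":0.207,"turn":0.545}

```text
clock: 5.9
position: [0.5045, 0.0222, 0.1499]
ee_rot: [1.724, 2.626, 0.0]
force: [-0.1, -1.1, -0.7]
width: 0.151
```

Run:
```python
from h import *
o=observe();im=get_image("wrist")[...,::-1].copy();cv2.imwrite("pics/w4.png",im)
print(o["clock"],o["position"],to_tray(o["position"]),o["joints"].round(2))
W=cam("wrist",o)
for (c,r),s in darkblobs(im): print(np.round(c,1),round(r,1),s,to_tray(ray(W,c,.075)).round(1))
h=28.7
plan([(-19.6,-76.1,.067,h),(98,-11.7,.067,h),(107,-7.8,.067,19),(116,-3.9,.067,9.5),(125,0,.067,0),(185,0,.067,0)],o)
```

```text
5.9 [0.50447481 0.02220621 0.14992514] [-19.29979809 -75.63048754] [-0.03  0.33 -0.16  1.95  0.07  0.86  0.19]
[362.  100.5] 24.8 [340  80  45  37 802] [-109.8  -63.6]
[529.  216.6] 35.7 [ 496  187   64   50 1684] [-100.3   75.8]
(-19.6, -76.1, 0.067, 28.7) [-0.0011  0.0009 -0.2073 -0.0006]
(98, -11.7, 0.067, 28.7) [ 0.1321 -0.3068 -0.2073 -0.0006]
(107, -7.8, 0.067, 19) [ 0.1397 -0.3301 -0.2073 -0.1622]
(116, -3.9, 0.067, 9.5) [ 0.1473 -0.3534 -0.2073 -0.3206]
(125, 0, 0.067, 0) [ 0.1549 -0.3767 -0.2073 -0.4789]
(185, 0, 0.067, 0) [ 0.1411 -0.526  -0.2073 -0.4789]
```

Emit:
drive_tool:
  increments:
    - {"grip":0.7,"tx":0,"ty":0,"tz":-0.1,"turn":0}
    - {"grip":0.7,"tx":0,"ty":0,"tz":-0.18,"turn":0}
    - {"grip":0.7,"tx":0,"ty":0,"tz":-0.207,"turn":0}
    - {"grip":0.7,"tx":0,"ty":0,"tz":-0.207,"turn":0}
    - {"grip":0.7,"tx":0.009,"ty":-0.02,"tz":-0.207,"turn":0}
    - {"grip":0.7,"tx":0.017,"ty":-0.04,"tz":-0.207,"turn":0}
    - {"grip":0.7,"tx":0.026,"ty":-0.06,"tz":-0.207,"turn":0}
    - {"grip":0.7,"tx":0.034,"ty":-0.08,"tz":-0.207,"turn":0}
    - {"grip":0.7,"tx":0.043,"ty":-0.1,"tz":-0.207,"turn":0}
    - {"grip":0.7,"tx":0.052,"ty":-0.12,"tz":-0.207,"turn":0}
    - {"grip":0.7,"tx":0.06,"ty":-0.14,"tz":-0.207,"turn":0}
    - {"grip":0.7,"tx":0.069,"ty":-0.16,"tz":-0.207,"turn":0}
    - {"grip":0.7,"tx":0.078,"ty":-0.18,"tz":-0.207,"turn":0}
    - {"grip":0.7,"tx":0.086,"ty":-0.2,"tz":-0.207,"turn":0}
    - {"grip":0.7,"tx":0.095,"ty":-0.22,"tz":-0.207,"turn":0}
    - {"grip":0.7,"tx":0.103,"ty":-0.24,"tz":-0.207,"turn":0}
    - {"grip":0.7,"tx":0.112,"ty":-0.26,"tz":-0.207,"turn":0}
    - {"grip":0.7,"tx":0.121,"ty":-0.28,"tz":-0.207,"turn":0}
    - {"grip":0.7,"tx":0.132,"ty":-0.306,"tz":-0.207,"turn":0}
    - {"grip":0.7,"tx":0.132,"ty":-0.306,"tz":-0.207,"turn":0}

```text
clock: 7.95
position: [0.558, -0.1029, 0.0671]
ee_rot: [1.727, 2.622, -0.001]
force: [0.2, -0.3, 0.2]
width: 0.15
```

Run:
```python
from h import *
o=observe();ims=[get_image(n)[...,::-1] for n in("wrist","side","scene")]
cv2.imwrite("pics/m5.png",np.hstack([cv2.resize(ims[1][90:270,170:370],(400,360)),cv2.resize(ims[2][180:270,200:300],(400,360))]))
print(o["clock"],o["position"],to_tray(o["position"]),o["force"])
plan([(98,-11.7,.067,28.7),(107,-7.8,.067,19),(116,-3.9,.067,9.5),(125,0,.067,0),(185,0,.067,0)],o)
```

```text
7.95 [ 0.55799828 -0.1028869   0.0670742 ] [100.30984972 -10.77856318] [ 0.23014457 -0.34494159  0.20881821]
(98, -11.7, 0.067, 28.7) [-0.0018  0.006  -0.0002  0.0024]
(107, -7.8, 0.067, 19) [ 0.0059 -0.0173 -0.0002 -0.1593]
(116, -3.9, 0.067, 9.5) [ 1.350e-02 -4.060e-02 -2.000e-04 -3.176e-01]
(125, 0, 0.067, 0) [ 2.110e-02 -6.390e-02 -2.000e-04 -4.759e-01]
(185, 0, 0.067, 0) [ 7.300e-03 -2.133e-01 -2.000e-04 -4.759e-01]
```

View pics/m5.png

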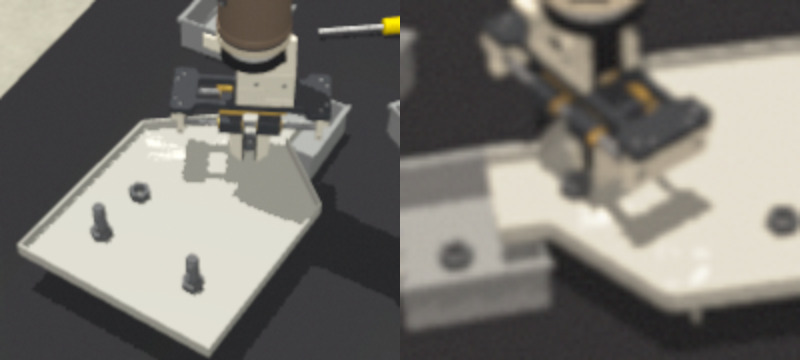

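Nut 3 sits in the fingertips at (572,185), at the spout entrance. I'll turn gradually to the tray axis while pushing on over the lip.

Emit:
drive_tool:
  increments:
    - {"grip":0.7,"tx":0.003,"ty":-0.009,"tz":0,"turn":-0.07}
    - {"grip":0.7,"tx":0.006,"ty":-0.018,"tz":0,"turn":-0.14}
    - {"grip":0.7,"tx":0.009,"ty":-0.027,"tz":0,"turn":-0.21}
    - {"grip":0.7,"tx":0.012,"ty":-0.036,"tz":0,"turn":-0.28}
    - {"grip":0.7,"tx":0.015,"ty":-0.045,"tz":0,"turn":-0.35}
    - {"grip":0.7,"tx":0.018,"ty":-0.054,"tz":0,"turn":-0.42}
    - {"grip":0.7,"tx":0.021,"ty":-0.064,"tz":0,"turn":-0.476}
    - {"grip":0.7,"tx":0.02,"ty":-0.08,"tz":0,"turn":-0.476}
    - {"grip":0.7,"tx":0.018,"ty":-0.1,"tz":0,"turn":-0.476}
    - {"grip":0.7,"tx":0.016,"ty":-0.12,"tz":0,"turn":-0.476}
    - {"grip":0.7,"tx":0.014,"ty":-0.14,"tz":0,"turn":-0.476}
    - {"grip":0.7,"tx":0.012,"ty":-0.16,"tz":0,"turn":-0.476}
    - {"grip":0.7,"tx":0.01,"ty":-0.18,"tz":0,"turn":-0.476}
    - {"grip":0.7,"tx":0.009,"ty":-0.2,"tz":0,"turn":-0.476}
    - {"grip":0.7,"tx":0.007,"ty":-0.215,"tz":0,"turn":-0.476}
    - {"grip":0.7,"tx":0.007,"ty":-0.215,"tz":0,"turn":-0.476}
    - {"grip":0.7,"tx":0.007,"ty":-0.215,"tz":0,"turn":-0.476}

```text
clock: 9.8
position: [0.56, -0.1863, 0.0669]
ee_rot: [-2.32, -2.119, -0.0]
force: [0.5, 0.4, 0.2]
width: 0.15
```

Run:
```python
from h import *
o=observe()
print(o["clock"],o["position"],to_tray(o["position"]),o["force"])
c=np.array([-32,67]);h=np.arctan2(-67,152);d=np.array([np.cos(h),np.sin(h)]);s=c-34*d;h=np.degrees(h);print(h,s,c+(163-22)*d)
plan([(*s,.15,h)],o)
im=get_image("scene")[...,::-1];cv2.imwrite("pics/s6.png",cv2.resize(im[180:280,180:360],(800,444)))
```

```text
9.8 [ 0.56003426 -0.18633831  0.06694826] [183.21429076  -1.04042244] [0.49964821 0.41280855 0.24721429]
-23.78738016919211 [-63.11165001  80.71368783] [97.02184267 10.12852988]
(np.float64(-63.111650005486), np.float64(80.71368783136553), 0.15, np.float64(-23.78738016919211)) [ 0.2604  0.5943  0.2076 -0.3984]
```

View pics/s6.png

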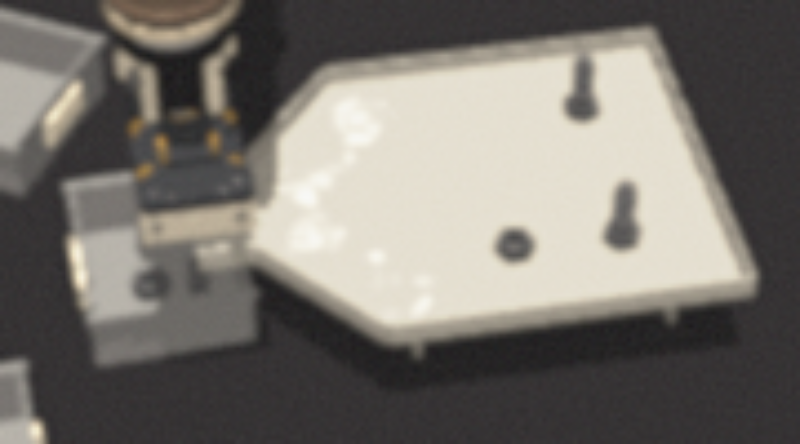

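Two nuts are in the bin, at (150,284) and (197,275). Both bolts are standing and nut 1 is at (515,245). Next is nut 1, with a shorter stand-off to keep clear of the bolt behind it.

Emit:
drive_tool:
  increments:
    - {"grip":0.7,"tx":0,"ty":0,"tz":0.1,"turn":0}
    - {"grip":0.7,"tx":0.02,"ty":0.05,"tz":0.2,"turn":-0.05}
    - {"grip":0.7,"tx":0.06,"ty":0.14,"tz":0.207,"turn":-0.1}
    - {"grip":0.7,"tx":0.1,"ty":0.24,"tz":0.207,"turn":-0.2}
    - {"grip":0.7,"tx":0.15,"ty":0.34,"tz":0.207,"turn":-0.3}
    - {"grip":0.7,"tx":0.2,"ty":0.44,"tz":0.207,"turn":-0.398}
    - {"grip":0.7,"tx":0.24,"ty":0.53,"tz":0.207,"turn":-0.398}
    - {"grip":0.7,"tx":0.257,"ty":0.587,"tz":0.207,"turn":-0.398}
    - {"grip":0.7,"tx":0.257,"ty":0.587,"tz":0.207,"turn":-0.398}
    - {"grip":0.7,"tx":0.257,"ty":0.587,"tz":0.207,"turn":-0.398}
    - {"grip":0.7,"tx":0.257,"ty":0.587,"tz":0.207,"turn":-0.398}

```text
clock: 10.95
position: [0.6626, 0.0473, 0.1497]
ee_rot: [2.708, 1.592, -0.001]
force: [-0.4, -0.3, 0.2]
width: 0.153
```

Run:
```python
from h import *
o=observe();im=get_image("wrist")[...,::-1].copy();cv2.imwrite("pics/w7.png",im)
print(o["clock"],o["position"],to_tray(o["position"]))
W=cam("wrist",o)
for (c,r),s in darkblobs(im): print(np.round(c,1),round(r,1),s,to_tray(ray(W,c,.075)).round(1))
plan([(-60,79,.067,-23.8),(97,10.1,.067,-23.8)],o)
```

```text
10.95 [0.66257107 0.04732944 0.14971094] [-58.92308938  79.46457078]
[227. 165.] 18.0 [212 148  31  35 301] [-102.4   65.9]
[ 41.5 238. ] 40.7 [   5  207   74   57 1912] [-108.4  -72.1]
(-60, 79, 0.067, -23.8) [-9.000e-04  2.800e-03 -2.068e-01  1.000e-04]
(97, 10.1, 0.067, -23.8) [-2.087e-01 -3.721e-01 -2.068e-01  1.000e-04]
```

View pics/w7.png

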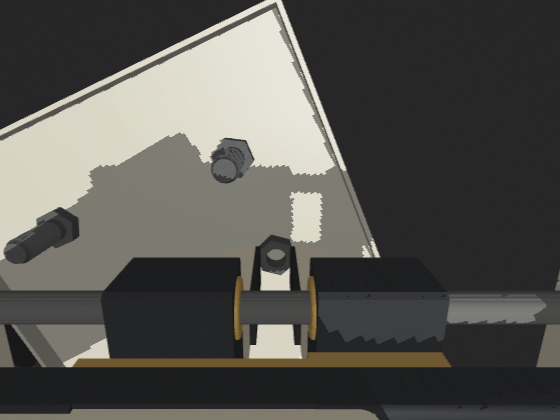

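Nut 1 is at (276,254), centred between the fingers and about 31 mm ahead. The bolt head at (237,155) is well behind. I'll lower and push.

Emit:
drive_tool:
  increments:
    - {"grip":0.7,"tx":0,"ty":0,"tz":-0.1,"turn":0}
    - {"grip":0.7,"tx":0,"ty":0,"tz":-0.18,"turn":0}
    - {"grip":0.7,"tx":0,"ty":0,"tz":-0.207,"turn":0}
    - {"grip":0.7,"tx":0,"ty":0,"tz":-0.207,"turn":0}
    - {"grip":0.7,"tx":-0.013,"ty":-0.024,"tz":-0.207,"turn":0}
    - {"grip":0.7,"tx":-0.027,"ty":-0.048,"tz":-0.207,"turn":0}
    - {"grip":0.7,"tx":-0.04,"ty":-0.072,"tz":-0.207,"turn":0}
    - {"grip":0.7,"tx":-0.054,"ty":-0.096,"tz":-0.207,"turn":0}
    - {"grip":0.7,"tx":-0.067,"ty":-0.12,"tz":-0.207,"turn":0}
    - {"grip":0.7,"tx":-0.081,"ty":-0.144,"tz":-0.207,"turn":0}
    - {"grip":0.7,"tx":-0.094,"ty":-0.168,"tz":-0.207,"turn":0}
    - {"grip":0.7,"tx":-0.108,"ty":-0.192,"tz":-0.207,"turn":0}
    - {"grip":0.7,"tx":-0.121,"ty":-0.216,"tz":-0.207,"turn":0}
    - {"grip":0.7,"tx":-0.135,"ty":-0.24,"tz":-0.207,"turn":0}
    - {"grip":0.7,"tx":-0.148,"ty":-0.264,"tz":-0.207,"turn":0}
    - {"grip":0.7,"tx":-0.162,"ty":-0.288,"tz":-0.207,"turn":0}
    - {"grip":0.7,"tx":-0.175,"ty":-0.312,"tz":-0.207,"turn":0}
    - {"grip":0.7,"tx":-0.189,"ty":-0.336,"tz":-0.207,"turn":0}
    - {"grip":0.7,"tx":-0.202,"ty":-0.36,"tz":-0.207,"turn":0}
    - {"grip":0.7,"tx":-0.208,"ty":-0.371,"tz":-0.207,"turn":0}

```text
clock: 13.0
position: [0.5787, -0.1029, 0.067]
ee_rot: [2.709, 1.589, -0.001]
force: [0.0, 0.2, 0.5]
width: 0.148
```

Run:
```python
from h import *
o=observe();ims=[get_image(n)[...,::-1] for n in("side","scene")]
cv2.imwrite("pics/m8.png",np.hstack([cv2.resize(ims[0][90:270,170:370],(400,360)),cv2.resize(ims[1][180:270,200:300],(400,360))]))
print(o["clock"],to_tray(o["position"]),o["force"])
plan([(125,0,.067,0),(185,0,.067,0)],o)
```

```text
13.0 [98.42623643  9.79891544] [0.03612171 0.19593075 0.54140809]
(125, 0, 0.067, 0) [-0.0305 -0.0639 -0.      0.3986]
(185, 0, 0.067, 0) [-0.0444 -0.2132 -0.      0.3986]
```

View pics/m8.png

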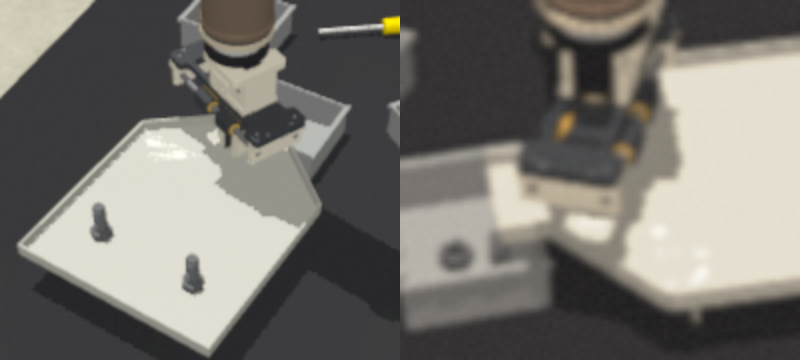

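The deck behind the fingers is clear except for the two standing bolts, so nut 1 is in the fingertips. I'll finish over the lip.

Emit:
drive_tool:
  increments:
    - {"grip":0.7,"tx":-0.005,"ty":-0.01,"tz":0,"turn":0.06}
    - {"grip":0.7,"tx":-0.01,"ty":-0.02,"tz":0,"turn":0.12}
    - {"grip":0.7,"tx":-0.015,"ty":-0.031,"tz":0,"turn":0.19}
    - {"grip":0.7,"tx":-0.02,"ty":-0.042,"tz":0,"turn":0.26}
    - {"grip":0.7,"tx":-0.025,"ty":-0.053,"tz":0,"turn":0.33}
    - {"grip":0.7,"tx":-0.03,"ty":-0.064,"tz":0,"turn":0.398}
    - {"grip":0.7,"tx":-0.032,"ty":-0.08,"tz":0,"turn":0.398}
    - {"grip":0.7,"tx":-0.034,"ty":-0.1,"tz":0,"turn":0.398}
    - {"grip":0.7,"tx":-0.036,"ty":-0.12,"tz":0,"turn":0.398}
    - {"grip":0.7,"tx":-0.038,"ty":-0.14,"tz":0,"turn":0.398}
    - {"grip":0.7,"tx":-0.04,"ty":-0.16,"tz":0,"turn":0.398}
    - {"grip":0.7,"tx":-0.042,"ty":-0.18,"tz":0,"turn":0.398}
    - {"grip":0.7,"tx":-0.043,"ty":-0.2,"tz":0,"turn":0.398}
    - {"grip":0.7,"tx":-0.044,"ty":-0.215,"tz":0,"turn":0.398}
    - {"grip":0.7,"tx":-0.044,"ty":-0.215,"tz":0,"turn":0.398}
    - {"grip":0.7,"tx":-0.044,"ty":-0.215,"tz":0,"turn":0.398}

```text
clock: 14.7
position: [0.5614, -0.1883, 0.067]
ee_rot: [2.322, 2.115, -0.0]
force: [0.4, 0.3, -0.9]
width: 0.152
```

Emit:
drive_tool:
  increments:
    - {"grip":0.7,"tx":0,"ty":0,"tz":0.1,"turn":0}
    - {"grip":0.7,"tx":0,"ty":0,"tz":0.2,"turn":0}
    - {"grip":0.7,"tx":0,"ty":0,"tz":0.3,"turn":0}
    - {"grip":0.7,"tx":-0.1,"ty":0,"tz":0.4,"turn":0}
    - {"grip":0.7,"tx":-0.2,"ty":0,"tz":0.45,"turn":0}
    - {"grip":0.7,"tx":-0.3,"ty":0,"tz":0.45,"turn":0}
    - {"grip":0.7,"tx":-0.35,"ty":0,"tz":0.45,"turn":0}
    - {"grip":0.7,"tx":-0.35,"ty":0,"tz":0.45,"turn":0}
    - {"grip":0.7,"tx":-0.35,"ty":0,"tz":0.45,"turn":0}

```text
clock: 15.6
position: [0.4217, -0.1879, 0.2474]
ee_rot: [2.321, 2.115, 0.001]
force: [-0.2, -0.3, -0.1]
width: 0.15
```

Run:
```python
from h import *
o=observe();ims=[get_image(n)[...,::-1] for n in("side","scene")]
a=cv2.imread("pics/scene0.png");b=cv2.imread("pics/side0.png")
cv2.imwrite("pics/f.png",np.vstack([np.hstack([cv2.resize(ims[0][80:270,170:370],(400,300)),cv2.resize(ims[1][180:270,180:300],(400,300))]),np.hstack([cv2.resize(ims[1][170:320,90:360],(400,300)),cv2.resize(a[170:320,90:360],(400,300))])]))
print(o["clock"],o["position"],o["force"])
```

```text
15.6 [ 0.42173516 -0.18792098  0.24742176] [-0.15048672 -0.31597814 -0.11760458]
```

View pics/f.png

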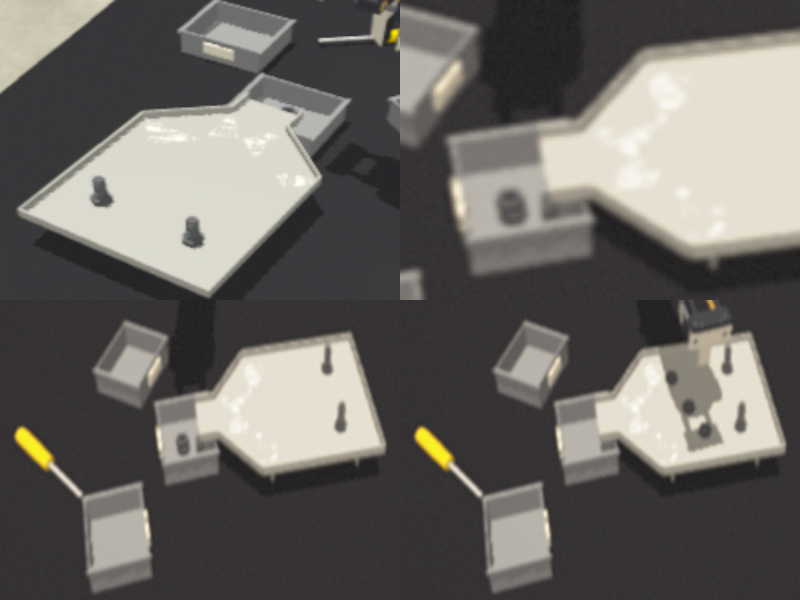

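```bash
python3 -c "
from cell import *
print(sign_off())"
```

```text
the job is handed in; nothing more can be done
None
```

I pushed all three nuts along the tray and over the spout's lip into the bin, one after another with the fingertips held about 14 mm apart. I then raised the arm clear and handed the job in. It took about 16 s of the 64 s allowed, and the force readings I took were about 1 N or less.

**Nuts:** The last pictures show the deck empty apart from the two bolts. Two nuts are plain to see in the bin, one resting against or on the other. The third is only partly visible, as a dark shape in the shadow under the lip. I had seen it inside the bin earlier, but the final view does not show it clearly.

**Everything else:** Both bolts are standing. By eye against the first picture, they, the bin and the screwdriver have not moved. The jar was outside the final crops and I never went near it.

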